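# Hang the scrapings bin on the slotted louver panel rail

### The job

Hang the empty wax-scrapings bin back on the front of the louvered panel: lift its lip over the top rail, let the lip hook down behind it, and slide it along the rail until the lip drops fully home into the slot in the rail's top edge. Work gently, never pushing hard on the panel, leave the bin hanging there at rest, and do not disturb the other things on the shelf.

Things in the scene. Friction and masses are not known exactly. Their poses are not given: they have to be found in the camera images.
- bin: White plastic open scrapings bin, loose, 0.2 to 0.45 kg. Tub 80 deep (x) x 90 wide (y) x 60 mm tall, walls 3 mm. Origin: centre of its underside; z up; +x points to its back, which carries a hanging lip (bin_lip). A bridge handle spans the tub (bin_grip).
- bin_grip (a point): Middle of the bin's bridge handle bar, 89 mm above the bin's underside. The bar runs along the bin's x, 78 mm long, 14 mm wide (y), 14 mm high (z 82 to 96 mm), 22 mm clear above the tub's rim, on a 14 mm wide, 7 mm thick post at each end.
- bin_lip (a point): Middle of the underside of the lip's web (bin frame x 45.5, y 0, z 56 mm), which rides on the rail and at last rests on the slot's floor. The lip is 40 mm wide (y), 3 mm thick: the web runs back from the back wall (x 40), then a tongue (inner face x 51) turns down to z 46, flaring out to x 59 at z 37 mm. Throat between back wall and tongue: 11 mm. Axes as the bin's.
- panel: Fixed low louvered steel panel, 320 mm long (y), 150 mm high. Origin: on the shelf under the middle of its sheet; z up; -x points out of its front, where the bin hangs, the bin's x along the panel's x. The sheet is 4 mm thick; louvers stick out 10 mm in front below z 70 mm; end posts reach z 124 mm; the foot reaches x -20 to +50 mm, 6 mm high. On top is a rail (panel_rail).
- panel_rail (a point): Top edge of the rail, at the middle of the panel's length and rail's thickness, z 150 mm. Axes as the panel's. The rail is a rigid 6 mm thick (x), 230 mm long level steel slat, faces free from z 110 mm up. It has one square-ended slot in its top edge, 46 mm long (y), 10 mm deep; the slot's middle lies anywhere from y -35 to +35 mm here and is not measured: find it by eye or feel.
- wax: Bystander, loose: blue glide wax block, 85 x 45 x 25 mm, origin under its centre.
- file: Bystander, loose: flat steel edge file, 200 x 22 x 5 mm, lying along its x axis, origin near its middle on the underside.
- guide: Bystander, loose: green plastic bevel guide, 70 x 50 x 26 mm, origin under its centre.
- thermo: Bystander, loose: chrome snow thermometer, 143 x 32 x 13 mm, lying along its x axis, origin near its middle on the underside.

How it is judged (in metres and radians):
On the way, in this order (a step that is already met when the one before it is completed fails the run):
1. the bin is lifted until its lip is clear above the rail's height (z of bin_lip in the frame of panel_rail above 0.015 m), for 0.05 s.
2. the lip is hooked over the rail: web within 5 mm of the rail's top or lower, rail inside the lip's throat (z of bin_lip in the frame of panel_rail between -0.016 and 0.005 m and x of bin_lip in the frame of panel_rail between -0.007 and 0.007 m and y of bin_lip in the frame of panel_rail between -0.1 and 0.1 m), for 0.1 s.
At the end, for the whole second after the job is handed in: The bin hangs at rest on the front of the panel, upright within 0.25 rad, the rail in the throat of its lip, and the lip's web down in the slot: its underside 6 to 16 mm below the rail's top edge (fully home is 10 mm) and within 45 mm of the panel's middle (z of bin_lip in the frame of panel_rail between -0.016 and -0.006 m and x of bin_lip in the frame of panel_rail between -0.007 and 0.007 m and y of bin_lip in the frame of panel_rail between -0.045 and 0.045 m and angle between bin's own z axis and vertical below 0.25 rad and angle between the x axis of bin and the x axis of panel, either way round below 0.3 rad and linear speed of bin below 0.02 m/s and angular speed of bin below 0.2 rad/s); the robot touches nothing.
It fails at once if the panel is pushed with more than 35 N by the bin or the robot (contact force between panel and anything else above 35 N).
It fails at once if a bystander is moved by more than 15 mm (distance of any of wax, file, guide, thermo from where it was at the start of the episode above 0.015 m).
It also fails if it takes over 72 s, if anything falls off the work surface, if the arm or the gripper's body presses on something with over 40 N, if the wrist force passes 120 N, or if a joint passes its speed limit or range.

### The arm

A 6-joint arm with a two-finger parallel gripper is mounted at the origin on the work surface. World frame = base frame: x ahead of the robot, y to its left, z up, the work surface at z = 0. Lengths are in m, angles in degrees, forces in N, time in s.
With the tool pointing down it reaches from about 0.375 to 0.9 m from the base axis. Payload 3.1 kg.
Tool frame: the origin (TCP) lies on the centre line of the jaws, within the pads' length; the fingertips stand 17 mm ahead of it and the grasp point (between the pads) lies 2 mm behind it; y points along the fingers, x is the direction in which the jaws open and shut, and the axes are right-handed (so a half turn about y gives the same grasp; the last joint's range is limited). The gripper opens to 87 mm and grips with 3 to 60 N. Pads are 19 mm wide; open, the fingers measure 117 mm over their backs; the gripper's body (75 mm by 190 mm) begins 51 mm behind the grasp point.
Start: joints at [-75.315, 30.224, 82.088, -0, 67.689, -10.227], TCP at [0.263, -0.567, 0.24] pointing down, gripper open.
Joint ranges: [-176.69, 176.69], [-43.24, 126.21], [12.49, 139.97], [-82, 262], [0, 151.66], [-163.58, 163.58]. Speed limits (degrees/s): [159.86, 159.86, 180, 180, 180, 180].

### API

Orientations are given as a 3x3 rotation matrix whose columns are the frame's x, y, z axes.
In Python, from rig import read_state, capture, camera_info, hand_in, trace, tip_of gives the robot as it stands.
- The arm moves only by the tool jog_arm, never from a script. Its argument "steps" is a list of rows, each an object with "fingers": the opening in per cent of the stroke, from 0 (shut) to 100 (fully open); "delta_pos": the shift along the world's x, y, z in mm, a list of three; "turn": the turn about the world's z in degrees. A call has 1 to 20 rows; each row is the pose to reach, as a shift and turn from the pose commanded when the call began; what a row does not reach only later rows make up. A row lasts 1/12 s, in which the tool goes at most 41.7 mm and 7.16 degrees, less where a joint would pass 70% of its speed; a pose out of reach is approached as far as the arm can. A call with a gripper value outside its range is refused whole. The fingers move at their own pace and stop on an object; the grip force is fixed at half the most. Time passes only in rows, so rows that repeat a pose let the fingers close. It gives the time, the measured TCP pose, the force and the opening at its end, in the units of the state.
- read_state(): the state, without advancing time (a new reading comes with each control period).
- capture(name): name is "scene" or "side" or "wrist"; returns the picture (480x640x3 uint8, red, green, blue); there is no depth.
- camera_info(name): a dict with "fov_y" (degrees; the focal length in pixels is half the picture's height over the tangent of half this angle, whatever the lens; pixels are square), "cx", "cy" (the principal point, pixels), "view" (4x4, takes a point from world to camera coordinates); the wrist camera has in their place "tool_from_camera" (4x4, takes a point from camera to tool coordinates, whose origin is the TCP and whose axes are the tool frame's). Camera axes: x right, y down, z forward; pixel columns grow to the right and rows downward; lengths in m; the calibration is good to about 2 mm. A picture is of the moment at which its call begins: read the wrist's pose just before it. camera_info takes no time and is no camera call.
- hand_in(): hands the job in, once; it reports no verdict.
Trained networks look in the newest picture that a camera, given by its name, has taken for a name from the list of things; names that differ only in an ending like _2 or _b are one class to them, and where a whole thing is asked for, a point or a joint stands for the part that bears it (a point fixed in the world has none). Each returns a list of dicts, best first, with "confidence" (0 to 1); they miss things now and then, are a little off and sometimes report something else, mostly with a low value. They report only what shows in the picture. A call takes as long as a camera call.
- trace(target, camera): "mask" (480x640 bool, what is visible of it).
- tip_of(target, camera): "position" ([x, y, z] in m, in world coordinates, good to about 4 mm: a listed point, or the origin of a listed thing).
The state is a dict: "time_s": time; "joint_positions": joint angles; "qvel": joint speeds; "tau": joint torques, N m; "position": TCP position; "tcp_rot": TCP orientation; "force": force on the tool from outside, world axes, zero at the start; "moment": the same for the moment, N m; "opening": opening from 0.0 (shut) to 1.0 (fully open).
Only numpy, scipy, OpenCV 4.12 (cv2) and the standard library are available. Lean on these libraries where they do the work, as an engineer would, in place of code of your own. Each camera call takes 0.05 s, during which the arm holds its last target.

## Working session

There is one attempt and no reset: what is moved stays moved. The work goes in short steps, Python scripts to look and compute and a tool call to move; the robot and the scene stay as the last step left them, time stands still between calls to the robot, and variables do not carry over. Pictures are saved under pics/ and viewed, and the job is handed in when it is done.

Besides the shell and the picture viewer there is one more tool, called after "Emit:" as name(argument=value, ...) on one line, values as JSON. jog_arm: Moves the arm, as the interface text tells. Its arguments: {"type":"object","properties":{"steps":{"type":"array","items":{"type":"object","properties":{"fingers":{"type":"number"},"delta_pos":{"type":"array","items":{"type":"number"}},"turn":{"type":"number"}}}}},"required":["steps"]}

```bash
mkdir -p pics; ls; python3 - <<'E'
from rig import *
import cv2,numpy as np
s=read_state();print(s['time_s'],s['position'],s['tcp_rot'],s['opening'])
for c in ['scene','side','wrist']:
    im=capture(c);cv2.imwrite(f'pics/{c}0.png',im[:,:,::-1]);print(c,camera_info(c))
for c in ['scene','side']:
    for t in ['bin_grip','bin_lip','bin','panel_rail','panel']:
        print(c,t,[(np.round(d['position'],4),round(d['confidence'],2)) for d in tip_of(t,c)][:2])
print(read_state()['time_s'])
E
```

```text
pics
0.0 [ 0.26310193 -0.56616667  0.23859013] [[ 4.21167794e-01 -5.40595045e-04  9.06982578e-01]
 [-9.06980332e-01  2.05278795e-03  4.21167975e-01]
 [-2.08952423e-03 -9.99997747e-01  3.74259100e-04]] 0.9966000946209894
scene {'fov_y': 56.47738955847388, 'cx': 319.55681435283753, 'cy': 235.26445843656052, 'view': array([[ 0.63385789,  0.77343735, -0.0043398 , -0.39683952],
       [ 0.52665206, -0.43570473, -0.72993082, -0.2261926 ],
       [-0.56644663,  0.46038685, -0.68350726,  1.34957197],
       [ 0.        ,  0.        ,  0.        ,  1.        ]])}
side {'fov_y': 57.144064026643875, 'cx': 318.0217775404705, 'cy': 235.49113036059106, 'view': array([[ 0.91582007, -0.40127221, -0.01594416, -0.54012386],
       [-0.2845191 , -0.62031262, -0.73093169,  0.26625509],
       [ 0.28341221,  0.67393833, -0.68226435,  0.78358631],
       [ 0.        ,  0.        ,  0.        ,  1.        ]])}
wrist {'fov_y': 60.61046935965549, 'cx': 322.2615986549467, 'cy': 242.19298508138425, 'tool_from_camera': array([[ 9.99999865e-01, -1.63570988e-05,  5.18932840e-04,
         2.17299610e-04],
       [
[... 292 characters left out ...]
872]), 0.57), (array([ 0.7064, -0.0183, -0.001 ]), 0.18)]
scene bin_lip [(array([0.6183, 0.112 , 0.0575]), 0.83)]
scene bin [(array([ 0.6117,  0.1515, -0.0032]), 0.83)]
scene panel_rail [(array([ 0.5627, -0.1534,  0.1509]), 0.65), (array([ 0.4531,  0.371 , -0.001 ]), 0.45)]
scene panel [(array([ 0.5609, -0.1517,  0.0014]), 0.76)]
side bin_grip [(array([0.6145, 0.154 , 0.0891]), 0.73), (array([0.6171, 0.1103, 0.0565]), 0.32)]
side bin_lip [(array([0.6209, 0.1093, 0.0561]), 0.84)]
side bin [(array([ 0.5627, -0.1519, -0.0033]), 0.39)]
side panel_rail [(array([ 0.5625, -0.153 ,  0.1497]), 0.94)]
side panel [(array([ 0.5637, -0.1543, -0.0025]), 0.91), (array([0.7965, 0.1807, 0.003 ]), 0.23)]
0.65
```

View pics/scene0.png

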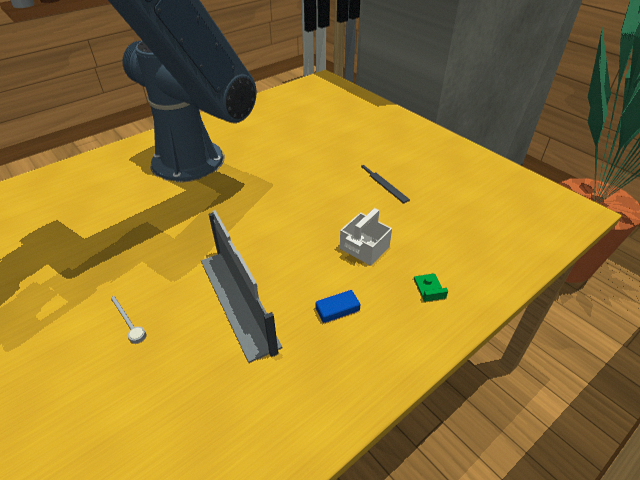

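View pics/side0.png

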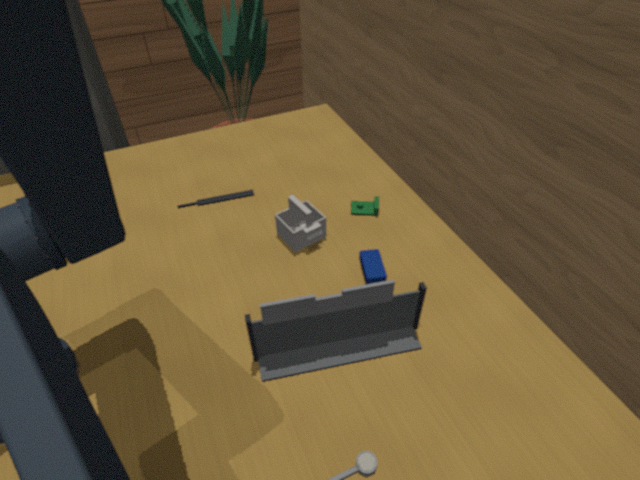

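```bash
python3 - <<'E'
import cv2,numpy as np
a=cv2.imread('pics/side0.png');b=cv2.imread('pics/scene0.png')
A=cv2.resize(a[265:385,235:435],None,fx=4,fy=4,interpolation=cv2.INTER_CUBIC)
cv2.imwrite('pics/s1.png',A)
B=cv2.resize(a[180:270,260:345],None,fx=4,fy=4,interpolation=cv2.INTER_CUBIC)
C=cv2.resize(b[195:285,325:410],None,fx=4,fy=4,interpolation=cv2.INTER_CUBIC)
cv2.imwrite('pics/s2.png',np.hstack([B,C]))
cv2.imwrite('pics/s3.png',cv2.resize(b[200:370,190:300],None,fx=3.5,fy=3.5,interpolation=cv2.INTER_CUBIC))
E
```

```text
(no output)
```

View pics/s1.png

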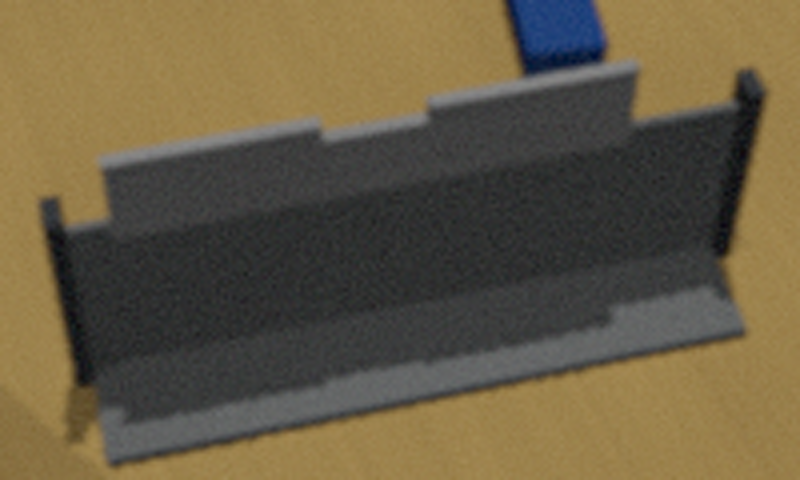

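View pics/s2.png

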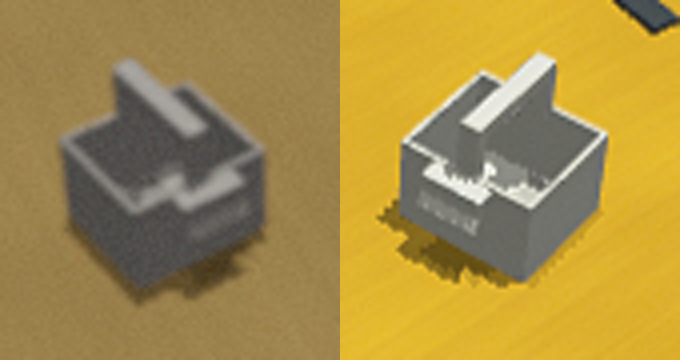

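View pics/s3.png

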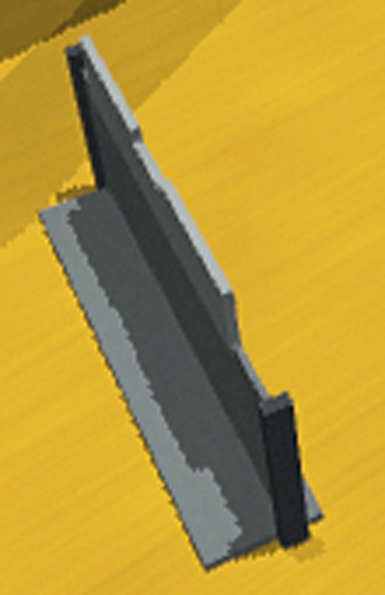

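```bash
cat > h.py <<'E'
import numpy as np,cv2
from rig import *
def ray(c,uv):
    i=camera_info(c);V=i['view'];f=240/np.tan(np.radians(i['fov_y']/2))
    d=np.array([(uv[0]-i['cx'])/f,(uv[1]-i['cy'])/f,1]);R=V[:3,:3];return -R.T@V[:3,3],R.T@d
def atz(c,uv,z):
    o,d=ray(c,uv);return (o+d*(z-o[2])/d[2])
def proj(c,P):
    i=camera_info(c);V=i['view'];f=240/np.tan(np.radians(i['fov_y']/2));p=np.asarray(P)@V[:3,:3].T+V[:3,3]
    return p[:,:2]/p[:,2:]*f+[i['cx'],i['cy']]
E
python3 - <<'E'
from h import *
from scipy.optimize import least_squares
for u in [(103,161),(321,125),(430,101),(636,67)]:
    p=[(u[0]+.5)/4-.5+235,(u[1]+.5)/4-.5+265];print('side',atz('side',p,.15)*1e3)
for u in [(84,40),(134,133),(160,188),(229,290)]:
    p=[(u[0]+.5)/3.5-.5+190,(u[1]+.5)/3.5-.5+200];print('scene',atz('scene',p,.15)*1e3)
obs={'side':([(62,137),(187,85),(264,150),(135,210)],(260,180)),'scene':([(62,145),(144,75),(266,133),(195,206)],(325,195))}
for c,(l,o) in obs.items():
    P=np.array([atz(c,[(u[0]+.5)/4-.5+o[0],(u[1]+.5)/4-.5+o[1]],.06) for u in l])*1e3
    print(c,P.mean(0),P[:,:2].round(1).tolist());e=[np.degrees(np.arctan2(*(P[(k+1)%4]-P[k])[[1,0]])) for k in range(4)];print(np.round(e,1))
E
```

```text
side [ 433.59110023 -128.50939768  150.        ]
side [ 521.85079825 -147.99386048  150.        ]
side [ 568.50430133 -155.06567672  150.        ]
side [ 656.39439298 -174.42669088  150.        ]
scene [ 433.2191492  -129.74983797  150.        ]
scene [ 523.23829032 -148.75420772  150.        ]
scene [ 570.05826837 -160.39748026  150.        ]
scene [ 655.24104464 -171.73171357  150.        ]
side [612.19099948 151.50037089  60.        ] [[561.6, 181.9], [646.2, 196.1], [663.5, 122.3], [577.4, 105.7]]
[   9.5  -76.8 -169.1  101.7]
scene [611.58765688 151.54494676  60.        ] [[577.4, 101.4], [562.0, 180.3], [644.9, 199.2], [662.0, 125.2]]
[ 101.    12.8  -77.  -164.3]
```

Emit:
jog_arm(steps=[{"delta_pos": [15,30,0],"turn": 4,"fingers": 50},{"delta_pos": [33,68,0],"turn": 9,"fingers": 50},{"delta_pos": [51,105,0],"turn": 14,"fingers": 50},{"delta_pos": [69,142,0],"turn": 19,"fingers": 50},{"delta_pos": [87,179,0],"turn": 24,"fingers": 50},{"delta_pos": [105,216,0],"turn": 29,"fingers": 50},{"delta_pos": [123,253,0],"turn": 34,"fingers": 50},{"delta_pos": [141,290,0],"turn": 39,"fingers": 50},{"delta_pos": [159,327,0],"turn": 44,"fingers": 50},{"delta_pos": [177,364,0],"turn": 49,"fingers": 50},{"delta_pos": [195,401,0],"turn": 54,"fingers": 50},{"delta_pos": [213,438,0],"turn": 58,"fingers": 50},{"delta_pos": [231,475,0],"turn": 62,"fingers": 50},{"delta_pos": [249,512,0],"turn": 65,"fingers": 50},{"delta_pos": [267,549,0],"turn": 68,"fingers": 50},{"delta_pos": [285,586,0],"turn": 71,"fingers": 50},{"delta_pos": [303,623,0],"turn": 73,"fingers": 50},{"delta_pos": [320,658,0],"turn": 75,"fingers": 50},{"delta_pos": [337,693,0],"turn": 77,"fingers": 50},{"delta_pos": [349,719,0],"turn": 77,"fingers": 50}])

```text
time_s: 2.32
position: [0.6134, 0.1554, 0.2397]
tcp_rot: [[0.978, 0.001, -0.209], [0.209, 0.001, 0.978], [0.002, -1.0, 0.001]]
force: [-0.7, -0.7, 0.3]
opening: 0.5
```

Emit:
jog_arm(steps=[{"delta_pos": [0,0,-10]},{"delta_pos": [0,0,-25]},{"delta_pos": [0,0,-35]},{"delta_pos": [0,0,-40]},{"delta_pos": [0,0,-40]},{"delta_pos": [0,0,-40]}])

```text
$.steps[0]: bad value
```

```bash
python3 - <<'E'
from h import *
s=read_state();print(s['time_s'],s['position'],s['tcp_rot'].round(3) if hasattr(s['tcp_rot'],'round') else s['tcp_rot'],s['opening'],s['joint_positions'],s['force'])
cv2.imwrite('pics/w1.png',capture('wrist')[:,:,::-1])
for t in ['bin_grip','bin_lip']: print(t,[(np.round(d['position'],4),round(d['confidence'],2)) for d in tip_of(t,'wrist')][:2])
E
```

```text
2.3167 [0.61344495 0.15543475 0.23970443] [[ 0.978  0.001 -0.209]
 [ 0.209  0.001  0.978]
 [ 0.002 -1.     0.001]] 0.4997809839562107 [ 4.09512199e+00  3.07927091e+01  8.09601794e+01  4.92708324e-02
  6.81596516e+01 -8.00084206e+00] [-0.67648975 -0.69796696  0.27912778]
bin_grip [(array([0.6161, 0.1552, 0.0858]), 0.92)]
bin_lip [(array([0.6234, 0.1098, 0.0568]), 0.57)]
```

View pics/w1.png

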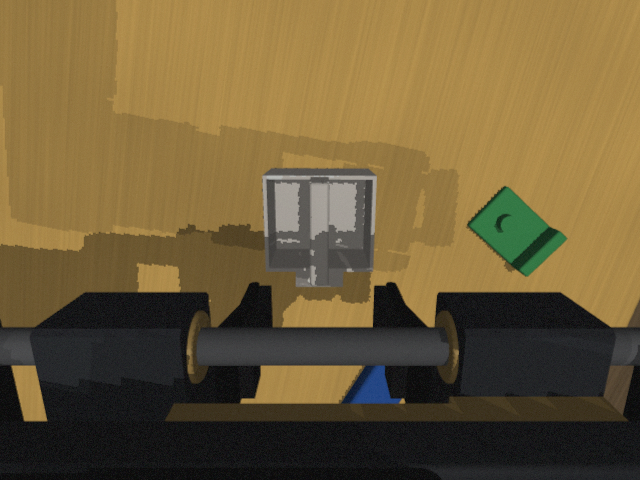

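Emit:
jog_arm(steps=[{"delta_pos": [0,0,-15],"turn": 0,"fingers": 50},{"delta_pos": [0,0,-40],"turn": 0,"fingers": 50},{"delta_pos": [0,0,-70],"turn": 0,"fingers": 50},{"delta_pos": [0,0,-100],"turn": 0,"fingers": 50},{"delta_pos": [0,0,-125],"turn": 0,"fingers": 50},{"delta_pos": [0,0,-140],"turn": 0,"fingers": 50},{"delta_pos": [0,0,-150],"turn": 0,"fingers": 50},{"delta_pos": [0,0,-150],"turn": 0,"fingers": 50},{"delta_pos": [0,0,-150],"turn": 0,"fingers": 50}])

```text
time_s: 3.22
position: [0.6123, 0.1514, 0.0897]
tcp_rot: [[0.979, -0.0, -0.205], [0.205, -0.0, 0.979], [-0.0, -1.0, -0.0]]
force: [0.4, 0.2, 0.4]
opening: 0.499
```

```bash
python3 - <<'E'
from h import *
s=read_state();print(s['time_s'],s['position'],s['opening'],s['force'])
cv2.imwrite('pics/w2.png',capture('wrist')[:,:,::-1])
cv2.imwrite('pics/sc2.png',cv2.resize(capture('scene')[120:300,260:500],None,fx=3,fy=3)[:,:,::-1])
E
```

```text
3.2167 [0.61231653 0.15135383 0.08973814] 0.49907617790354875 [0.44535159 0.15583658 0.43743882]
```

View pics/w2.png

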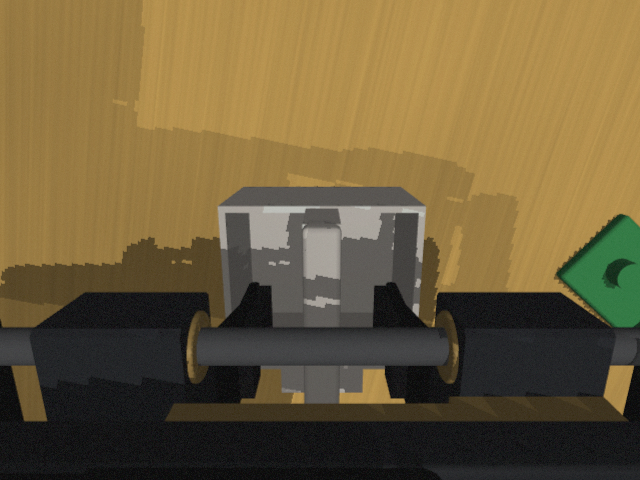

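View pics/sc2.png

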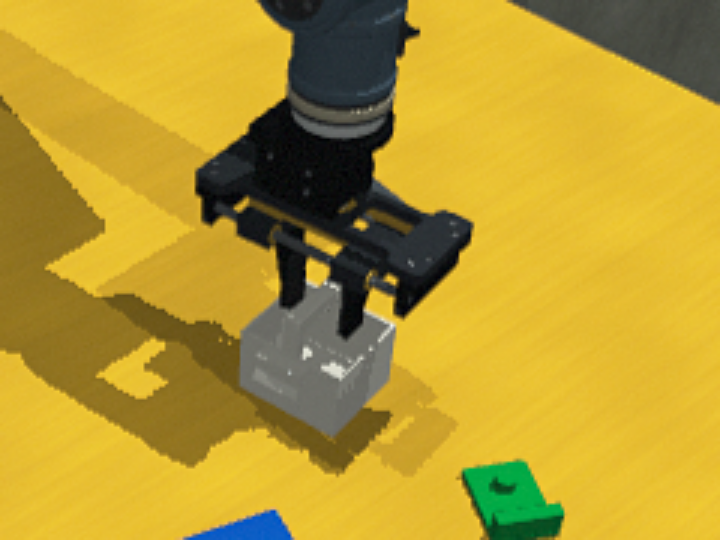

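Wrist view: the bar (u≈303–341) is centred between the fingers (u≈270 and 375). I'll close and lift.

Emit:
jog_arm(steps=[{"delta_pos": [0,0,0],"turn": 0,"fingers": 0},{"delta_pos": [0,0,0],"turn": 0,"fingers": 0},{"delta_pos": [0,0,0],"turn": 0,"fingers": 0},{"delta_pos": [0,0,0],"turn": 0,"fingers": 0},{"delta_pos": [0,0,0],"turn": 0,"fingers": 0},{"delta_pos": [0,0,0],"turn": 0,"fingers": 0},{"delta_pos": [0,0,0],"turn": 0,"fingers": 0},{"delta_pos": [0,0,0],"turn": 0,"fingers": 0}])

```text
time_s: 3.98
position: [0.6119, 0.1522, 0.0896]
tcp_rot: [[0.978, -0.001, -0.207], [0.207, -0.0, 0.978], [-0.001, -1.0, 0.0]]
force: [-1.7, -1.3, 1.0]
opening: 0.159
```

Emit:
jog_arm(steps=[{"delta_pos": [0,0,4],"turn": 0,"fingers": 0},{"delta_pos": [0,0,14],"turn": 0,"fingers": 0},{"delta_pos": [0,0,30],"turn": 0,"fingers": 0},{"delta_pos": [0,0,50],"turn": 0,"fingers": 0},{"delta_pos": [0,0,72],"turn": 0,"fingers": 0},{"delta_pos": [0,0,94],"turn": 0,"fingers": 0},{"delta_pos": [0,0,114],"turn": 0,"fingers": 0},{"delta_pos": [0,0,128],"turn": 0,"fingers": 0},{"delta_pos": [0,0,135],"turn": 0,"fingers": 0},{"delta_pos": [0,0,135],"turn": 0,"fingers": 0}])

```text
time_s: 4.82
position: [0.6133, 0.1523, 0.2268]
tcp_rot: [[0.978, 0.004, -0.207], [0.207, 0.0, 0.978], [0.004, -1.0, -0.001]]
force: [-0.0, 0.4, -3.5]
opening: 0.155
```

```bash
python3 - <<'E'
from h import *
s=read_state();print(s['time_s'],s['position'],s['opening'],s['force'])
for c in ['wrist','scene','side']:
  cv2.imwrite(f'pics/{c}3.png',capture(c)[:,:,::-1])
  for t in ['bin_grip','bin_lip']: print(c,t,[(np.round(d['position'],4),round(d['confidence'],2)) for d in tip_of(t,c)][:2])
E
```

```text
4.8167 [0.61333502 0.1523498  0.22682278] 0.15516914787421285 [-0.03224691  0.41181019 -3.45266376]
wrist bin_grip []
wrist bin_lip []
scene bin_grip [(array([0.6144, 0.1503, 0.2182]), 0.79), (array([ 0.7927,  0.1741, -0.0032]), 0.73)]
scene bin_lip [(array([0.6193, 0.1106, 0.1926]), 0.56), (array([ 0.5576, -0.1522, -0.0011]), 0.22)]
side bin_grip [(array([0.6116, 0.1544, 0.2239]), 0.71)]
side bin_lip [(array([0.618 , 0.1111, 0.1884]), 0.79)]
```

View pics/scene3.png

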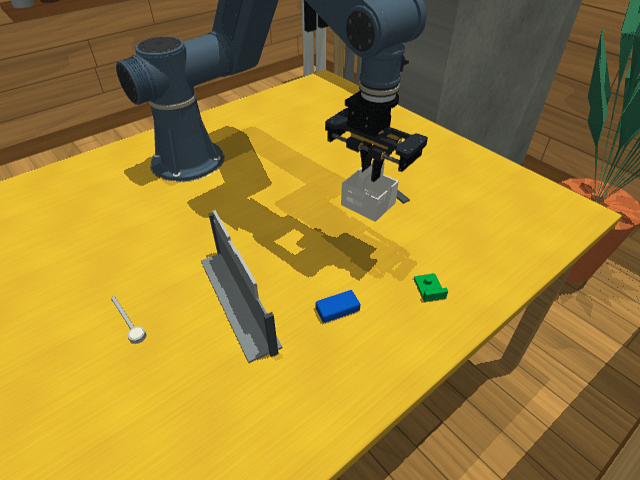

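View pics/wrist3.png

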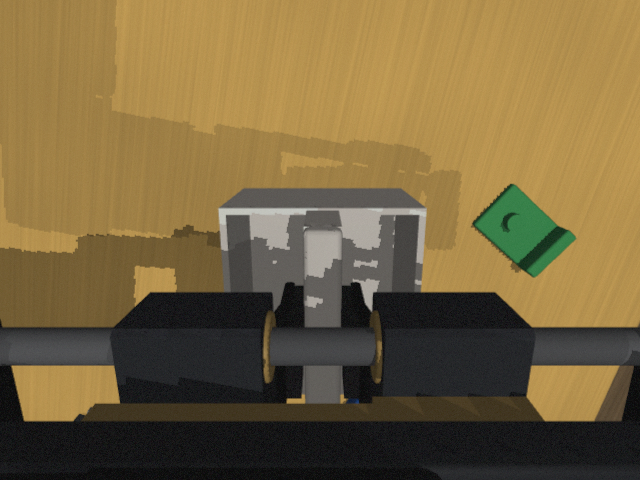

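```bash
python3 - <<'E'
from h import *
i=camera_info('wrist');T=i['tool_from_camera'];f=240/np.tan(np.radians(i['fov_y']/2))
def aty(uv,y):
    d=T[:3,:3]@np.array([(uv[0]-i['cx'])/f,(uv[1]-i['cy'])/f,1]);o=T[:3,3];return (o+d*(y-o[1])/d[1])*1e3
for n,uv,y in [('rimL',(219,208),.0297),('rimR',(425,208),.0297),('barL',(304,230),-.0063),('barR',(342,230),-.0063)]: print(n,aty(uv,y))
E
```

```text
rimL [-45.78245892  29.7         39.71771157]
rimR [43.10851966 29.7        39.71399005]
barL [-7.61247954 -6.3        38.92433399]
barR [ 5.59789062 -6.3        38.92315097]
```

```bash
python3 - <<'E'
import cv2
a=cv2.imread('pics/wrist3.png');cv2.imwrite('pics/w3z.png',cv2.resize(a[170:310,205:440],None,fx=3.3,fy=3.3))
E
```

```text
(no output)
```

View pics/w3z.png

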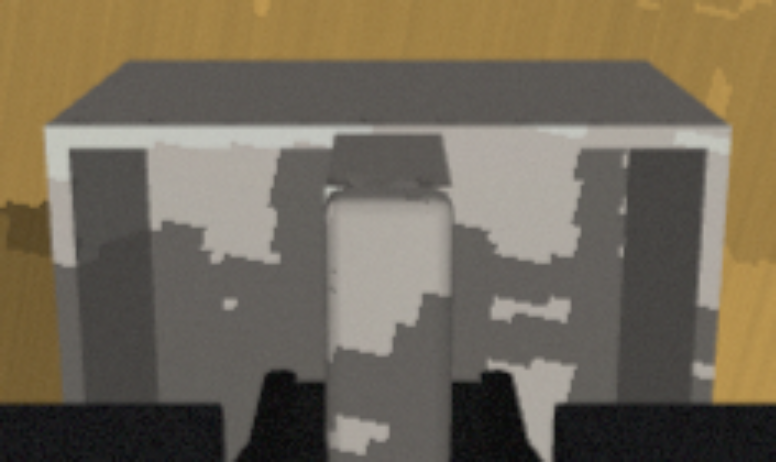

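Emit:
jog_arm(steps=[{"delta_pos": [-3,-10,0],"turn": -1,"fingers": 0},{"delta_pos": [-9,-28,0],"turn": -3,"fingers": 0},{"delta_pos": [-16,-51,0],"turn": -5,"fingers": 0},{"delta_pos": [-24,-74,0],"turn": -7,"fingers": 0},{"delta_pos": [-31,-97,0],"turn": -9,"fingers": 0},{"delta_pos": [-39,-120,0],"turn": -11,"fingers": 0},{"delta_pos": [-46,-143,0],"turn": -13,"fingers": 0},{"delta_pos": [-54,-166,0],"turn": -15,"fingers": 0},{"delta_pos": [-60,-186,0],"turn": -17,"fingers": 0},{"delta_pos": [-66,-204,0],"turn": -19,"fingers": 0},{"delta_pos": [-71,-220,0],"turn": -21,"fingers": 0},{"delta_pos": [-75,-234,0],"turn": -22,"fingers": 0},{"delta_pos": [-79,-245,0],"turn": -23,"fingers": 0},{"delta_pos": [-81,-251,0],"turn": -23,"fingers": 0},{"delta_pos": [-81.5,-253,0],"turn": -23,"fingers": 0},{"delta_pos": [-81.5,-253,0],"turn": -23,"fingers": 0},{"delta_pos": [-81.5,-253,0],"turn": -23,"fingers": 0}])

```text
time_s: 6.68
position: [0.5308, -0.1004, 0.2245]
tcp_rot: [[0.981, 0.0, 0.192], [-0.192, 0.0, 0.981], [-0.0, -1.0, 0.0]]
force: [0.6, -0.2, -3.5]
opening: 0.157
```

```bash
python3 - <<'E'
from h import *
s=read_state();print(s['time_s'],s['position'],s['tcp_rot'].tolist() if hasattr(s['tcp_rot'],'tolist') else s['tcp_rot'],s['opening'],s['force'])
for c in ['wrist','scene','side']:
  im=capture(c);cv2.imwrite(f'pics/{c}4.png',im[:,:,::-1])
  for t in ['bin_grip','bin_lip','panel_rail']: print(c,t,[(np.round(d['position'],4),round(d['confidence'],2)) for d in tip_of(t,c)][:2])
a=cv2.imread('pics/side4.png');cv2.imwrite('pics/s4z.png',cv2.resize(a[215:385,235:435],None,fx=3.5,fy=3.5,interpolation=cv2.INTER_CUBIC))
a=cv2.imread('pics/scene4.png');cv2.imwrite('pics/c4z.png',cv2.resize(a[170:370,180:330],None,fx=3,fy=3,interpolation=cv2.INTER_CUBIC))
E
```

```text
6.6833 [ 0.53084937 -0.10035569  0.22454876] [[0.9813838979849137, 8.299986414281798e-05, 0.19205634039770483], [-0.19205635830548917, 0.00044088615341750985, 0.9813837989562662], [-3.220259172113948e-06, -0.9999998993652061, 0.000448619223455599]] 0.1565854898499087 [ 0.63091389 -0.22725205 -3.54352019]
wrist bin_grip [(array([ 0.5296, -0.1   ,  0.2234]), 0.75)]
wrist bin_lip []
wrist panel_rail []
scene bin_grip [(array([ 0.5344, -0.1007,  0.2229]), 0.79)]
scene bin_lip []
scene panel_rail [(array([ 0.564 , -0.1529,  0.1469]), 0.85)]
side bin_grip [(array([ 0.5308, -0.0978,  0.2255]), 0.74)]
side bin_lip [(array([ 0.5204, -0.1431,  0.1917]), 0.68)]
side panel_rail [(array([ 0.5628, -0.1543,  0.1517]), 0.97)]
```

View pics/s4z.png

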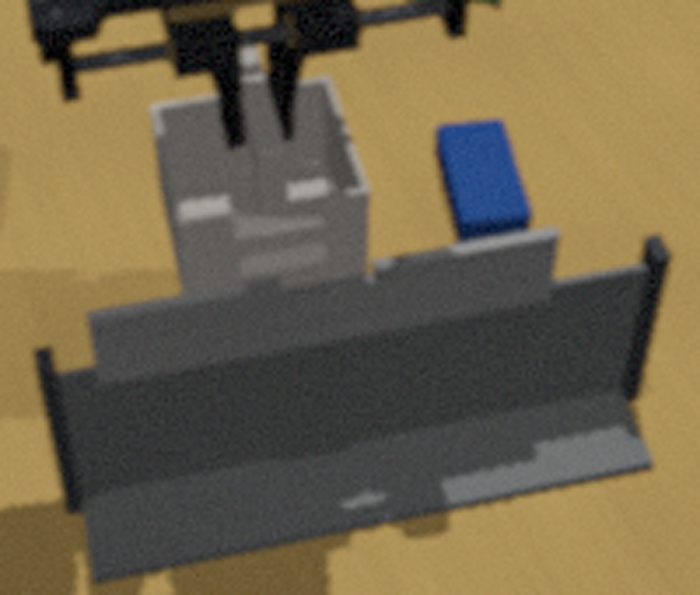

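View pics/c4z.png

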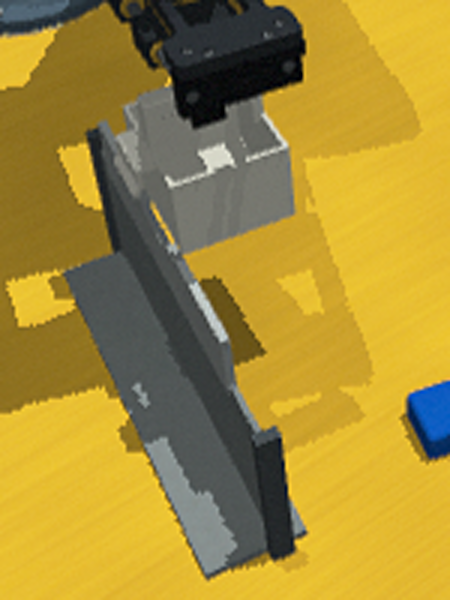

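View pics/wrist4.png

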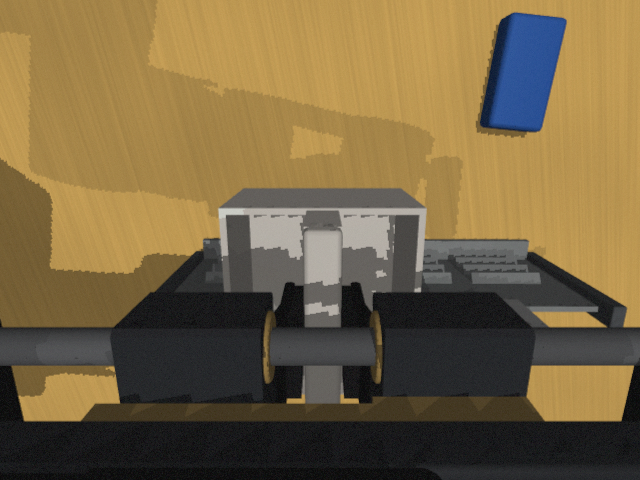

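```bash
python3 - <<'E'
from h import *
i=camera_info('wrist');T=i['tool_from_camera'];f=240/np.tan(np.radians(i['fov_y']/2))
s=read_state();p=np.array(s['position']);R=np.array(s['tcp_rot'])
def aty(uv,z):
    d=R@T[:3,:3]@np.array([(uv[0]-i['cx'])/f,(uv[1]-i['cy'])/f,1]);o=p+R@T[:3,3];return (o+d*(z-o[2])/d[2])*1e3
n=np.array([.194,.981,0])
for uv in [(205,240),(528,240)]:
    w=aty(uv,.006); print(w, 'tool',R.T@(w/1e3-p)*1e3,'sheet centre', w-20*n, 'rail tool z', (R.T@(w/1e3-p)*1e3)[2]-20)
a=cv2.imread('pics/wrist4.png');cv2.imwrite('pics/w4z.png',cv2.resize(np.hstack([a[220:330,150:225],a[220:330,420:640]]),None,fx=2.7,fy=2.7))
E
```

```text
[ 419.30796668 -106.43572643    6.        ] tool [-108.33161886  218.54932211  -27.0183288 ] sheet centre [ 415.42796668 -126.05572643    6.        ] rail tool z -47.01832879502946
[ 710.32271182 -163.47524639    6.        ] tool [188.22037884 218.54717941 -27.05543771] sheet centre [ 706.44271182 -183.09524639    6.        ] rail tool z -47.05543770708788
```

View pics/w4z.png

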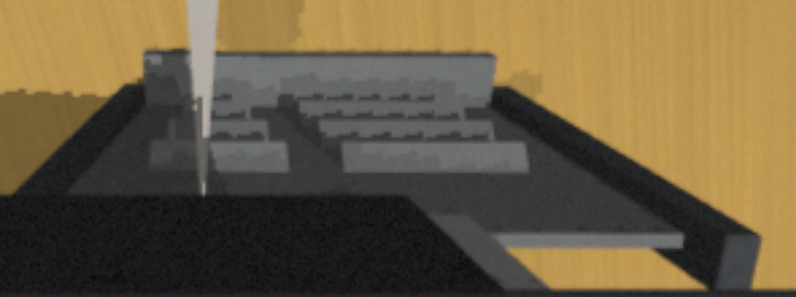

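Emit:
jog_arm(steps=[{"delta_pos": [0,0,-5],"turn": 0,"fingers": 0},{"delta_pos": [0,0,-11],"turn": 0,"fingers": 0},{"delta_pos": [0,0,-17],"turn": 0,"fingers": 0},{"delta_pos": [0,0,-20],"turn": 0,"fingers": 0},{"delta_pos": [0,0,-23],"turn": 0,"fingers": 0},{"delta_pos": [0,0,-26],"turn": 0,"fingers": 0},{"delta_pos": [0,0,-28],"turn": 0,"fingers": 0},{"delta_pos": [0,0,-28],"turn": 0,"fingers": 0}])

```text
time_s: 7.95
position: [0.5306, -0.1008, 0.196]
tcp_rot: [[0.981, -0.001, 0.192], [-0.192, 0.0, 0.981], [-0.001, -1.0, 0.0]]
force: [-0.7, -0.5, -2.0]
opening: 0.158
```

Emit:
jog_arm(steps=[{"delta_pos": [0,0,-2],"turn": 0,"fingers": 0},{"delta_pos": [0,0,-4],"turn": 0,"fingers": 0},{"delta_pos": [0,0,-6],"turn": 0,"fingers": 0},{"delta_pos": [0,0,-8],"turn": 0,"fingers": 0},{"delta_pos": [0,0,-9],"turn": 0,"fingers": 0},{"delta_pos": [0,0,-9],"turn": 0,"fingers": 0}])

```text
time_s: 8.45
position: [0.5306, -0.1008, 0.1873]
tcp_rot: [[0.981, -0.001, 0.192], [-0.192, 0.0, 0.981], [-0.001, -1.0, 0.0]]
force: [0.0, 0.6, -2.1]
opening: 0.157
```

```bash
python3 - <<'E'
from h import *
s=read_state();print(s['time_s'],s['position'],s['force'])
for c in ['scene','side']:
  im=capture(c);cv2.imwrite(f'pics/{c}5.png',im[:,:,::-1])
  for t in ['bin_lip']: print(c,t,[(np.round(d['position'],4),round(d['confidence'],2)) for d in tip_of(t,c)][:2])
a=cv2.imread('pics/side5.png')[215:385,235:435];b=cv2.imread('pics/scene5.png')[190:360,180:330]
cv2.imwrite('pics/z5.png',cv2.resize(np.hstack([a,b]),None,fx=2.28,fy=2.28,interpolation=cv2.INTER_CUBIC))
E
```

```text
8.45 [ 0.53061067 -0.10075948  0.18725884] [ 0.03128969  0.64600128 -2.07862747]
scene bin_lip [(array([ 0.5194, -0.1422,  0.154 ]), 0.56)]
side bin_lip [(array([ 0.5219, -0.1444,  0.1575]), 0.89)]
```

View pics/z5.png

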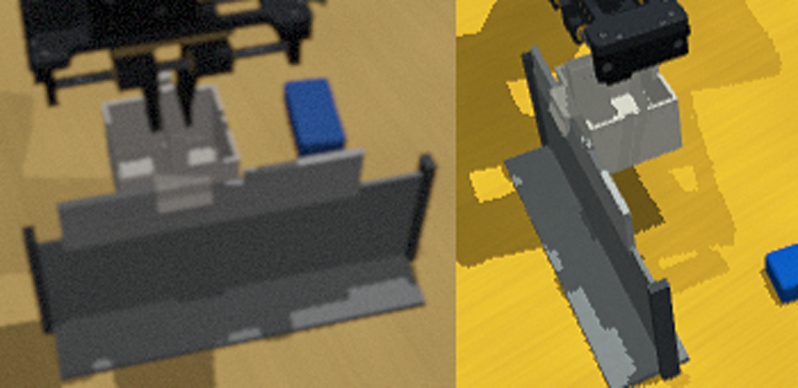

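Emit:
jog_arm(steps=[{"delta_pos": [0,0,-1],"turn": 0,"fingers": 0},{"delta_pos": [0,0,-2],"turn": 0,"fingers": 0},{"delta_pos": [0,0,-2],"turn": 0,"fingers": 0},{"delta_pos": [0,-0.8,-2],"turn": 0,"fingers": 0},{"delta_pos": [3,-1.4,-2],"turn": 0,"fingers": 0},{"delta_pos": [6,-2,-2],"turn": 0,"fingers": 0},{"delta_pos": [9,-2.6,-2],"turn": 0,"fingers": 0},{"delta_pos": [12,-3.2,-2],"turn": 0,"fingers": 0},{"delta_pos": [15,-3.8,-2],"turn": 0,"fingers": 0},{"delta_pos": [18,-4.4,-2],"turn": 0,"fingers": 0},{"delta_pos": [21,-5,-2],"turn": 0,"fingers": 0},{"delta_pos": [23,-5.4,-2],"turn": 0,"fingers": 0},{"delta_pos": [24.5,-5.6,-2],"turn": 0,"fingers": 0},{"delta_pos": [24.5,-5.6,-2],"turn": 0,"fingers": 0}])

```text
time_s: 9.82
position: [0.5557, -0.1065, 0.1855]
tcp_rot: [[0.981, 0.0, 0.192], [-0.192, -0.0, 0.981], [0.0, -1.0, -0.0]]
force: [-0.1, -0.5, -2.7]
opening: 0.154
```

Emit:
jog_arm(steps=[{"delta_pos": [0,0,-1],"turn": 0,"fingers": 0},{"delta_pos": [0,0,-2],"turn": 0,"fingers": 0},{"delta_pos": [0,0,-3],"turn": 0,"fingers": 0},{"delta_pos": [0,0,-4],"turn": 0,"fingers": 0},{"delta_pos": [0,0,-4],"turn": 0,"fingers": 0}])

```text
time_s: 10.23
position: [0.555, -0.1063, 0.1812]
tcp_rot: [[0.981, -0.001, 0.192], [-0.192, 0.0, 0.981], [-0.001, -1.0, 0.0]]
force: [0.3, -0.4, -3.1]
opening: 0.16
```

Emit:
jog_arm(steps=[{"delta_pos": [0,0,-1],"turn": 0,"fingers": 0},{"delta_pos": [0,0,-2],"turn": 0,"fingers": 0},{"delta_pos": [0,0,-3],"turn": 0,"fingers": 0},{"delta_pos": [0,0,-4],"turn": 0,"fingers": 0},{"delta_pos": [0,0,-5],"turn": 0,"fingers": 0},{"delta_pos": [0,0,-5.5],"turn": 0,"fingers": 0},{"delta_pos": [0,0,-5.5],"turn": 0,"fingers": 0}])

```text
time_s: 10.82
position: [0.5552, -0.1064, 0.1759]
tcp_rot: [[0.981, -0.0, 0.192], [-0.192, 0.0, 0.981], [-0.0, -1.0, 0.0]]
force: [0.4, 0.1, -3.1]
opening: 0.156
```

```bash
python3 - <<'E'
from h import *
s=read_state();print(s['time_s'],s['position'],s['force'])
for c in ['scene','side']:
  im=capture(c);cv2.imwrite(f'pics/{c}6.png',im[:,:,::-1])
  for t in ['bin_lip']: print(c,t,[(np.round(d['position'],4),round(d['confidence'],2)) for d in tip_of(t,c)][:2])
a=cv2.imread('pics/side6.png')[215:385,235:435];b=cv2.imread('pics/scene6.png')[190:360,180:330]
cv2.imwrite('pics/z6.png',cv2.resize(np.hstack([a,b]),None,fx=2.28,fy=2.28,interpolation=cv2.INTER_CUBIC))
E
```

```text
10.8167 [ 0.55521344 -0.10638557  0.17586941] [ 0.38345535  0.09952452 -3.06288348]
scene bin_lip [(array([ 0.5469, -0.1521,  0.1457]), 0.76)]
side bin_lip [(array([ 0.5463, -0.1503,  0.1435]), 0.86), (array([ 0.5575, -0.1044,  0.0865]), 0.44)]
```

View pics/z6.png

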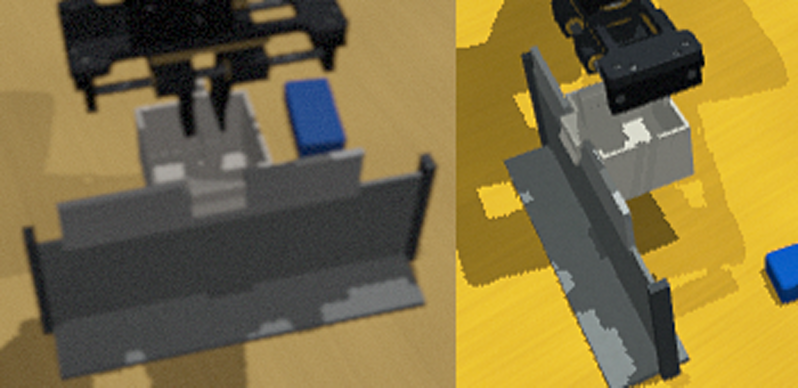

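Emit:
jog_arm(steps=[{"delta_pos": [0,0,-0.5],"turn": 0,"fingers": 0},{"delta_pos": [0,0,-1],"turn": 0,"fingers": 0},{"delta_pos": [0,0,-1.5],"turn": 0,"fingers": 0},{"delta_pos": [0,0,-1.5],"turn": 0,"fingers": 0}])

```text
time_s: 11.35
position: [0.5552, -0.1064, 0.1744]
tcp_rot: [[0.981, -0.0, 0.192], [-0.192, 0.0, 0.981], [-0.0, -1.0, 0.0]]
force: [0.3, -0.6, -2.9]
opening: 0.159
```

Emit:
jog_arm(steps=[{"delta_pos": [0,0,-0.3],"turn": 0,"fingers": 0},{"delta_pos": [0,0,-0.6],"turn": 0,"fingers": 0},{"delta_pos": [0,0,-0.6],"turn": 0,"fingers": 0}])

```text
time_s: 11.6
position: [0.5553, -0.1064, 0.1739]
tcp_rot: [[0.981, -0.0, 0.192], [-0.192, 0.0, 0.981], [-0.0, -1.0, 0.0]]
force: [-0.9, -0.0, -2.9]
opening: 0.161
```

Emit:
jog_arm(steps=[{"delta_pos": [0,0,-0.4],"turn": 0,"fingers": 0},{"delta_pos": [0,0,-0.8],"turn": 0,"fingers": 0},{"delta_pos": [0,0,-0.8],"turn": 0,"fingers": 0}])

```text
time_s: 11.85
position: [0.5554, -0.1063, 0.1734]
tcp_rot: [[0.981, 0.0, 0.192], [-0.192, 0.0, 0.981], [0.0, -1.0, 0.0]]
force: [-0.9, 1.4, -1.6]
opening: 0.155
```

Emit:
jog_arm(steps=[{"delta_pos": [0,0,-0.4],"turn": 0,"fingers": 0},{"delta_pos": [0,0,-0.6],"turn": 0,"fingers": 0},{"delta_pos": [0,0,-0.6],"turn": 0,"fingers": 0}])

```text
time_s: 12.1
position: [0.5554, -0.1062, 0.1731]
tcp_rot: [[0.981, 0.001, 0.192], [-0.192, 0.0, 0.981], [0.0, -1.0, 0.0]]
force: [-0.5, 2.3, 3.2]
opening: 0.16
```

Emit:
jog_arm(steps=[{"delta_pos": [0,0,0],"turn": 0,"fingers": 20},{"delta_pos": [0,0,0],"turn": 0,"fingers": 26},{"delta_pos": [0,0,0],"turn": 0,"fingers": 32},{"delta_pos": [0,0,0],"turn": 0,"fingers": 40},{"delta_pos": [0,0,0],"turn": 0,"fingers": 45},{"delta_pos": [0,0,0],"turn": 0,"fingers": 45},{"delta_pos": [0,0,0],"turn": 0,"fingers": 45}])

```text
time_s: 12.68
position: [0.5553, -0.1065, 0.1725]
tcp_rot: [[0.981, -0.0, 0.192], [-0.192, -0.0, 0.981], [-0.0, -1.0, -0.0]]
force: [0.2, -0.3, 0.4]
opening: 0.441
```

Emit:
jog_arm(steps=[{"delta_pos": [0,0,4],"turn": 0,"fingers": 45},{"delta_pos": [0,0,12],"turn": 0,"fingers": 45},{"delta_pos": [0,0,24],"turn": 0,"fingers": 45},{"delta_pos": [0,0,40],"turn": 0,"fingers": 45},{"delta_pos": [0,0,60],"turn": 0,"fingers": 45},{"delta_pos": [0,0,80],"turn": 0,"fingers": 45},{"delta_pos": [0,0,100],"turn": 0,"fingers": 45},{"delta_pos": [0,10,115],"turn": 0,"fingers": 45},{"delta_pos": [0,20,120],"turn": 0,"fingers": 45},{"delta_pos": [0,20,120],"turn": 0,"fingers": 45},{"delta_pos": [0,20,120],"turn": 0,"fingers": 45}])

```text
time_s: 13.6
position: [0.5549, -0.0858, 0.2925]
tcp_rot: [[0.982, -0.0, 0.191], [-0.191, -0.0, 0.982], [-0.0, -1.0, -0.0]]
force: [0.3, 0.2, -0.4]
opening: 0.45
```

```bash
python3 - <<'E'
from h import *
s=read_state();print(s['time_s'],s['position'],s['force'],s['opening'])
for c in ['scene','side','wrist']:
  im=capture(c);cv2.imwrite(f'pics/{c}7.png',im[:,:,::-1])
  for t in ['bin_lip','bin_grip','bin']: print(c,t,[(np.round(d['position'],4),round(d['confidence'],2)) for d in tip_of(t,c)][:2])
a=cv2.imread('pics/side7.png')[215:385,235:435];b=cv2.imread('pics/scene7.png')[190:360,180:330]
cv2.imwrite('pics/z7.png',cv2.resize(np.hstack([a,b]),None,fx=2.28,fy=2.28,interpolation=cv2.INTER_CUBIC))
E
```

```text
13.6 [ 0.55491272 -0.08575153  0.29253473] [ 0.33549638  0.19543831 -0.43211374] 0.4502405173331715
scene bin_lip [(array([ 0.5497, -0.1466,  0.1422]), 0.9)]
scene bin_grip [(array([ 0.5619, -0.0984,  0.1628]), 0.86), (array([ 0.7042, -0.021 ,  0.0026]), 0.7)]
scene bin [(array([ 0.5567, -0.106 ,  0.0748]), 0.73)]
side bin_lip [(array([ 0.5475, -0.1462,  0.1408]), 0.9)]
side bin_grip [(array([ 0.5583, -0.0968,  0.1698]), 0.84), (array([ 0.5626, -0.1517, -0.0052]), 0.53)]
side bin [(array([ 0.556 , -0.1103,  0.0788]), 0.73)]
wrist bin_lip [(array([ 0.5471, -0.1457,  0.1403]), 0.73), (array([ 0.7081, -0.0165, -0.0013]), 0.26)]
wrist bin_grip [(array([ 0.5569, -0.0967,  0.1652]), 0.97)]
wrist bin [(array([ 0.5487, -0.1495,  0.139 ]), 0.69), (array([ 0.5555, -0.1071,  0.08  ]), 0.66)]
```

View pics/z7.png

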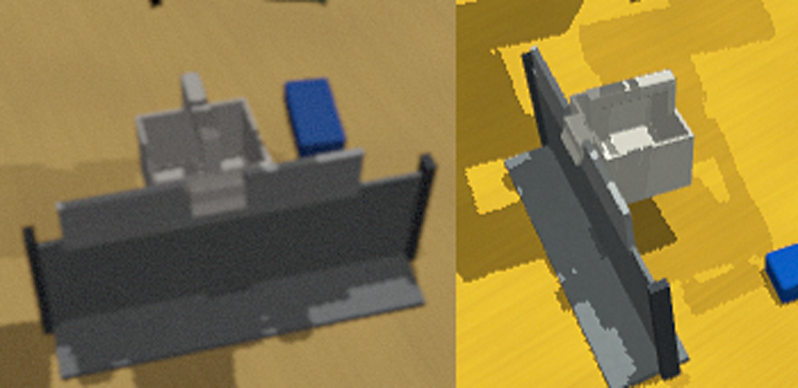

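View pics/wrist7.png

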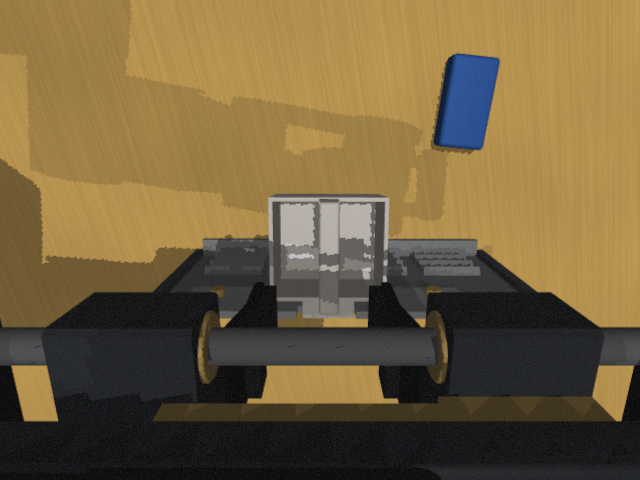

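```bash
python3 - <<'E'
from h import *
im=capture('side');old=cv2.imread('pics/side7.png')[:,:,::-1]
print('bin region diff',np.abs(im[240:320,290:360].astype(int)-old[240:320,290:360]).mean(), 'table ref',np.abs(im[400:470,500:600].astype(int)-old[400:470,500:600]).mean())
a=cv2.imread('pics/side0.png')[:,:,::-1]
for t in ['wax','file','guide','thermo']:
    print(t,[np.round(d['position'],3) for d in tip_of(t,'side')][:1])
print(read_state()['time_s']); print(hand_in())
E
```

```text
bin region diff 2.7876785714285712 table ref 2.2534761904761904
wax [array([ 0.713, -0.016, -0.002])]
file [array([ 0.451,  0.371, -0.002])]
guide [array([0.797, 0.181, 0.004])]
thermo []
14.45
the job is handed in; nothing more can be done
None
```

I hung the bin back on the panel and handed the job in at about 14.5 s; the rig gives no verdict, so the result rests on my last checks. I gripped it by the bridge handle, lifted it over the rail and hooked the lip about 25 mm to one side of the slot. I then slid it along just clear of the rail top and lowered it into the slot until the wrist force showed the web touching the floor. After that I let go and backed the gripper well clear.

**What the last checks showed:**
- **Height:** the lip reads at z ≈ 0.141 m from all three cameras, about 9 to 10 mm below the rail's top edge, so it looks fully home.
- **Along the panel:** the lip is about 16 mm from the middle of the panel, inside the 45 mm limit.
- **Tilt:** the bin leans forward by about 0.12 rad, inside the 0.25 limit.
- **At rest:** two side pictures about 0.65 s apart showed almost nothing beyond camera noise, and the gripper is clear of the bin.
- **Contact force:** the tool force stayed within a few newtons in every reading, though these were taken only at the end of each move.

**What was less certain:**
- **Rail in the throat:** the trained networks put the lip about 5 mm to the front of the rail's centre line, close to the 7 mm limit. They are only good to about 4 mm. The lip's shape suggests about 3 mm, with the tongue resting against the rail.
- **Other things on the shelf:** the wax and guide read where they were at the start, to within a few mm, but from chance early readings rather than dedicated ones. The file appeared in place too. The thermometer was not detected in the last side picture, so I did not check it, but the arm never went low near it.

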